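# Bolt the red torch case past its spring safety catch

### The job

Bolt the red case shut: hold its yellow spring catch bar down with one fingertip and, keeping it down all the way, push the bolt's black knob along with the other fingertip until the bolt is fully home in the brass keeper. Then take the hand away so that the catch springs up again and locks the bolt. Only press and push: pick nothing up, leave the blue case's bolt and catch as they are, and do not disturb the loose things standing about.

Things in the scene. Friction and masses are not known exactly. Their poses are not given: they have to be found in the camera images.
- red_case: Flat red steel case, 190 (its x) x 240 (y) x 60 mm high, fixed to the bench. Origin: centre of its underside, z up. On top: a bolt that slides along the case's +y at x = -20 mm (bar and comb up to 78 mm above the bench, guides at y = -52 and +40 mm up to 82 mm, brass keeper at y = 78 mm), and beside it a yellow spring catch bar. The one to be bolted.
- red_knob (a point): Centre of the top of the black bolt knob, 112 mm above the bench; moves with the bolt. Knob: 22 mm (case x) by 16 mm (y) over its top 12 mm, 16 x 14 mm below, 34 mm tall above the bar. At case x = -20 mm; y = -30 mm with the bolt drawn, +15 mm when home. It is pushed on its -y side, towards +y.
- red_bolt (a joint): Bolt slide, m: 0 = drawn, grows along the case's +y to 0.045 = fully home in the keeper. It resists with about 1.5 N and stays where it is left.
- red_catch_top (a point): Centre of the top face of the yellow catch bar: case x = 45 mm, y = -27.5 mm, 98 mm above the bench when up; moves with it. The bar is 30 mm wide (case x) and 125 mm long (y), parallel to the bolt, with 39 mm of free room in x between it and the knob. A fingertip can slide along it.
- red_catch (a joint): Catch travel, m: 0 = up (its tooth stands in the bolt's comb and locks it), grows downward to 0.012 = bottomed. 3 N starts it, 9 N bottoms it. The bolt is free while it is over 0.006 down; let go part-way, it springs up in the next notch (every 15 mm) and locks the bolt.
- blue_case: Flat blue steel case, 190 (its x) x 240 (y) x 60 mm high, fixed to the bench. Origin: centre of its underside, z up. On top: a bolt that slides along the case's +y at x = -20 mm (bar and comb up to 78 mm above the bench, guides at y = -52 and +40 mm up to 82 mm, brass keeper at y = 78 mm), and beside it a yellow spring catch bar. A look-alike to leave alone; which case is on the left varies.
- blue_knob (a point): Centre of the top of the black bolt knob, 112 mm above the bench; moves with the bolt. Knob: 22 mm (case x) by 16 mm (y) over its top 12 mm, 16 x 14 mm below, 34 mm tall above the bar. At case x = -20 mm; y = -30 mm with the bolt drawn, +15 mm when home. It is pushed on its -y side, towards +y.
- blue_bolt (a joint): Bolt slide, m: 0 = drawn, grows along the case's +y to 0.045 = fully home in the keeper. It resists with about 1.5 N and stays where it is left.
- blue_catch_top (a point): Centre of the top face of the yellow catch bar: case x = 45 mm, y = -27.5 mm, 98 mm above the bench when up; moves with it. The bar is 30 mm wide (case x) and 125 mm long (y), parallel to the bolt, with 39 mm of free room in x between it and the knob. A fingertip can slide along it.
- blue_catch (a joint): Catch travel, m: 0 = up (its tooth stands in the bolt's comb and locks it), grows downward to 0.012 = bottomed. 3 N starts it, 9 N bottoms it. The bolt is free while it is over 0.006 down; let go part-way, it springs up in the next notch (every 15 mm) and locks the bolt.
- nozzle_a: Loose brass torch nozzle, 22 mm across, 34 mm tall, standing on the red case near its front left corner (bystander).
- nozzle_b: The same kind of brass nozzle standing on the blue case (bystander).
- wrench: Loose steel wrench, 170 mm long, lying in front of the cases on the left (bystander). Origin under its middle.
- lighter: Loose steel spark lighter, a 40 mm cup 20 mm high with a wire handle 80 mm long, lying in front of the cases on the right (bystander). Origin under the cup.
- adaptor: Loose round brass adaptor, 32 mm across, 34 mm tall, standing to the right of the cases (bystander).
- tin: Loose tin with a green band, 64 mm across, 85 mm tall, to the left of the cases (bystander).
- regulator: Loose brass gas regulator with two round dials, about 160 mm wide, 86 mm tall, beyond the cases (bystander).

How it is judged:
On the way, in this order (a step that is already met when the one before it is completed fails the run):
1. the red catch is held down while the bolt is still drawn (value of joint red_catch above 0.005 m and value of joint red_bolt below 0.006 m), for 0.1 s.
2. the red bolt is pushed home with the catch still held down (value of joint red_bolt above 0.042 m and value of joint red_catch above 0.0045 m), for 0.1 s.
At the end, for the whole second after the job is handed in: The red bolt is home (0.042 m or more of 0.045 m) and at rest, the red catch is up again (within 2 mm), and the blue case's bolt (within 4 mm of drawn) and catch (within 2 mm of up) are as found (value of joint red_bolt above 0.042 m and value of joint each of red_catch, blue_catch below 0.002 m and velocity of joint red_bolt below 0.005 m/s and value of joint blue_bolt below 0.004 m); the robot touches nothing.
It fails at once if the red catch comes up (less than 3 mm down) while the bolt is between its ends (7 to 38 mm) (value of joint red_bolt between 0.007 and 0.038 m and value of joint red_catch below 0.003 m).
It fails at once if the blue case's catch is pressed (over 4 mm) or its bolt slid (over 6 mm) (value of joint blue_catch above 0.004 m or value of joint blue_bolt above 0.006 m).
It fails at once if a loose thing is lifted, carried or shoved more than 20 mm (distance of any of nozzle_a, nozzle_b, wrench, lighter, adaptor, tin, regulator from where it was at the start of the episode above 0.02 m).
It also fails if it takes over 38 s, if anything falls off the work surface, if the arm or the gripper's body presses on something with over 40 N, if the wrist force passes 120 N, or if a joint passes its speed limit or range.

### The arm

A 6-joint arm with a two-finger parallel gripper is mounted at the origin on the work surface. World frame = base frame: x ahead of the robot, y to its left, z up, the work surface at z = 0. Lengths are in m, angles in rad, forces in N, time in s.
With the tool pointing down it reaches from about 0.35 to 0.725 m from the base axis. Payload 4.3 kg.
Tool frame: the origin (TCP) lies between the finger pads; the fingertips stand 17 mm ahead of it and the grasp point (between the pads) lies 2 mm behind it (ctrl.finger_overhang is the distance from the TCP to the fingertips, in m); y points along the fingers, x is the direction in which the jaws open and shut, and the axes are right-handed (so a half turn about y gives the same grasp; the last joint's range is limited). The gripper opens to 85 mm and grips with 20 to 120 N. Pads are 22 mm wide; open, the fingers measure 114 mm over their backs; the gripper's body (76 mm by 85 mm) begins 54 mm behind the grasp point. The pads swing forward as they close: fully open they stand 13 mm farther back than shut.
Start: joints at [-1.267, 0.377, 0.081, 1.274, 0, 1.46], TCP at [0.231, -0.527, 0.215] pointing down, gripper open.
Joint ranges: [-2.72, 2.72], [-0.84, 1.66], [-1.02, 1.22], [-1.77, 2.12], [-1.37, 1.28], [-3.14, 3.14]. Speed limits (rad/s): [2.57, 2.57, 3.14, 3.14, 3.14, 3.14].

### API

Orientations are given as a unit quaternion [w, x, y, z].
In Python, from workcell import ctrl, eyes gives the robot as it stands.
- The arm moves only by the tool jog_arm, never from a script. Its argument "deltas" is a list of rows, each a list of 3 entries, a list of its own where there are three numbers: the closure, from -1 (fully open) to 1 (shut), so that 0 is half open, then the shift along the world's x, y, z scaled (see below), then the turn about the world's z scaled (see below). In form: [[jaw, [dx, dy, dz], yaw], ...]. A call has 1 to 8 rows; each row is the pose to reach, as a shift and turn from the pose measured when the call began, turning the shorter way round; what a row does not reach only later rows make up. The controller multiplies each number of a shift by 0.1 m and each number of a turn by 2 pi rad. A row lasts 1/10 s, in which the tool goes at most 50 mm and 8.59 degrees, less where a joint would pass 70% of its speed; a pose out of reach is approached as far as the arm can. A call with a number of a shift or a turn outside -1 to 1 is refused whole. A call with a gripper value outside its range is refused whole. The fingers move at their own pace and stop on an object; the grip force is fixed at half the most. Time passes only in rows, so rows that repeat a pose let the fingers close. It gives the time, the measured TCP pose, the force and the opening at its end, in the units of the state.
- ctrl.state(): the state, without advancing time (a new reading comes with each control period).
- eyes.capture(name): name is "scene" or "side" or "wrist"; returns the picture (384x512x3 uint8, red, green, blue); there is no depth.
- eyes.calibration(name): a dict with "intrinsics" (3x3 intrinsics, pixels), "position" and "orientation" of the camera in the world; the wrist camera has in their place "tool_from_camera" (4x4, takes a point from camera to tool coordinates, whose origin is the TCP and whose axes are the tool frame's). Camera axes: x right, y down, z forward; pixel columns grow to the right and rows downward; lengths in m; the calibration is good to about 2 mm. The wrist camera is an equidistant fisheye: a pixel r from the principal point sees the ray r / f radians off the axis. A picture is of the moment at which its call begins: read the wrist's pose just before it. calibration takes no time and is no camera call.
- ctrl.finish_job(): hands the job in, once; it reports no verdict.
Trained networks look in the newest picture that a camera, given by its name, has taken for a name from the list of things; names that differ only in an ending like _2 or _b are one class to them, and where a whole thing is asked for, a point or a joint stands for the part that bears it (a point fixed in the world has none). Each returns a list of dicts, best first, with "score" (0 to 1); they miss things now and then, are a little off and sometimes report something else, mostly with a low value. They report only what shows in the picture. A call takes as long as a camera call.
- eyes.boxes_of(camera, label): "bbox" ([left, top, width, height] in pixels, round what is visible of it).
- eyes.silhouettes(camera, label): "region" (384x512 bool, what is visible of it) and "bbox" ([left, top, width, height] in pixels, round what is visible of it).
The state is a dict: "t": time; "qpos": joint angles; "qvel": joint speeds; "joint_efforts": joint torques, N m; "position": TCP position; "orientation": TCP orientation; "ft_force": force on the tool from outside, world axes, zero at the start; "ft_torque": the same for the moment, N m; "gripper_width": finger opening in m.
Only numpy, scipy, OpenCV 4.12 (cv2) and the standard library are available. Lean on these libraries where they do the work, as an engineer would, in place of code of your own. Each camera call takes 0.05 s, during which the arm holds its last target. There are 200 camera calls.

## Working session

There is one attempt and no reset: what is moved stays moved. The work goes in short steps, Python scripts to look and compute and a tool call to move; the robot and the scene stay as the last step left them, time stands still between calls to the robot, and variables do not carry over. Pictures are saved under pics/ and viewed, on a budget of 10 in all, crops included, one or two more only if the job needs it, and the job is handed in when it is done.

Besides the shell and the picture viewer there is one more tool, called after "Call:" by a JSON object that holds its "api" and its "payload", one argument or row to a line. jog_arm: Moves the arm, as the interface text tells. Its arguments: {"type":"object","properties":{"deltas":{"type":"array","items":{"type":"array"}}},"required":["deltas"]}

```bash
mkdir -p pics; ls; cat > h.py <<'E'
import numpy as np, cv2
from workcell import ctrl, eyes
from scipy.spatial.transform import Rotation as R
def snap(c,f):
    im=eyes.capture(c); cv2.imwrite('pics/'+f,cv2.cvtColor(im,cv2.COLOR_RGB2BGR)); return im
def Rq(q): return R.from_quat([q[1],q[2],q[3],q[0]]).as_matrix()
E
python3 - <<'E'
from h import *
s=ctrl.state(); print(s)
for c in ['scene','side']:
    snap(c,c+'1.png'); k=eyes.calibration(c); print(c,k)
    for l in ['red_case','blue_case','red_knob','red_catch_top','blue_knob']:
        print(l,[(d['bbox'],round(d['score'],2)) for d in eyes.boxes_of(c,l)][:3])
print(eyes.calibration('wrist'))
E
```

```text
pics
{'t': 0.0, 'qpos': array([-1.26728811e+00,  3.78055746e-01,  7.96240751e-02,  1.27442180e+00,
       -3.37627317e-05,  1.46049012e+00]), 'qvel': array([-2.71455830e-05, -3.12392188e-03,  1.05540150e-03,  1.04169032e-03,
       -2.81111427e-04,  6.70668614e-06]), 'joint_efforts': array([ 4.65825258e-05, -4.63600695e+01,  2.69878292e+01,  2.06349185e-02,
       -8.96513029e-05,  9.27117156e-06]), 'position': array([ 0.23099103, -0.52579525,  0.2135644 ]), 'orientation': array([ 0.59250528, -0.59159914,  0.38718731, -0.38604915]), 'ft_force': array([-0.40917766, -0.65844975,  0.37649223]), 'ft_torque': array([-0.00301524,  0.06162377, -0.00880541]), 'gripper_width': 0.0851966284651749}
scene {'intrinsics': array([[462.15396883,   0.        , 260.11781809],
       [  0.        , 462.15396883, 194.08167946],
       [  0.        ,   0.        ,   1.        ]]), 'position': array([ 1.37277511, -0.28364127,  1.34442394]), 'orientation': array([-0.24779694,  0.77863063,  0.55062349, -0.17071845])}
red_case [([275.7, 165.3, 74.5, 56.0], 0.86), ([296.4, 124.1, 20.5, 27.6], 0.53)]
blue_case
[... 737 characters left out ...]
199.8, 198.8, 25.2, 20.8], 0.79), ([196.2, 147.7, 36.8, 31.5], 0.15)]
red_catch_top []
blue_knob [([304.4, 156.3, 14.0, 23.5], 0.5), ([196.2, 145.2, 32.2, 35.3], 0.36)]
{'intrinsics': array([[297.31863964,   0.        , 252.03159874],
       [  0.        , 297.31863964, 194.33023841],
       [  0.        ,   0.        ,   1.        ]]), 'tool_from_camera': array([[ 9.99999601e-01, -8.09697949e-05,  8.90157087e-04,
         1.03767646e-03],
       [-8.77623354e-04, -2.77741065e-01,  9.60655573e-01,
        -1.60980175e-01],
       [ 1.69449092e-04, -9.60655971e-01, -2.77741025e-01,
         7.07265967e-02],
       [ 0.00000000e+00,  0.00000000e+00,  0.00000000e+00,
         1.00000000e+00]])}
```

```bash
python3 - <<'E'
from h import *
a=cv2.imread('pics/scene1.png')[100:290,110:376]; b=cv2.imread('pics/side1.png')[120:310,110:376]
cv2.imwrite('pics/v1.png',np.vstack([cv2.resize(x,None,fx=3,fy=3,interpolation=cv2.INTER_CUBIC)[:, :] for x in [a]]))
cv2.imwrite('pics/v2.png',cv2.resize(b,None,fx=3,fy=3,interpolation=cv2.INTER_CUBIC))
E
```

```text
(no output)
```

View pics/v1.png

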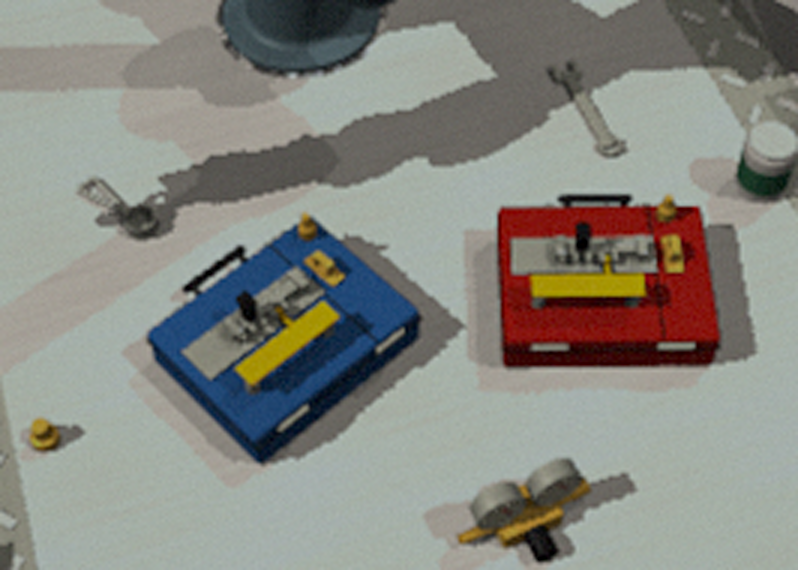

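View pics/v2.png

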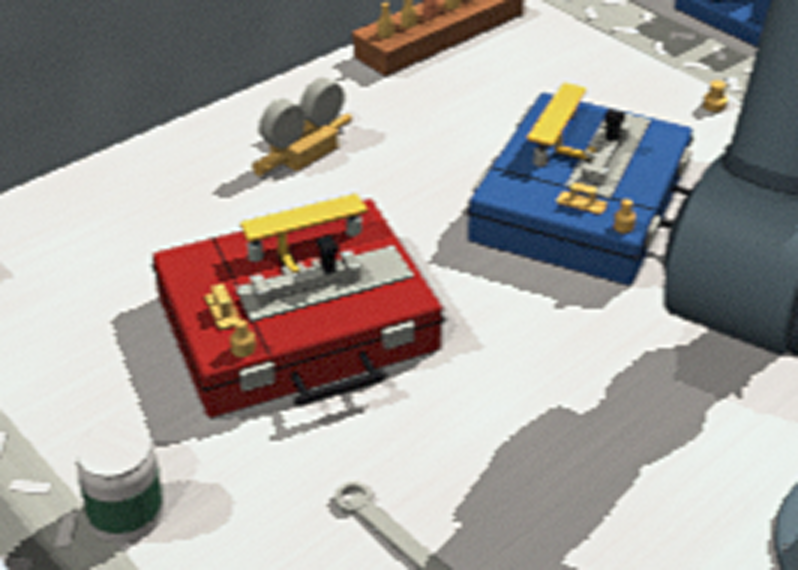

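```bash
cat >> h.py <<'E'
def proj(c,P):
    k=eyes.calibration(c); p=(np.asarray(P,float)-k['position'])@Rq(k['orientation']); q=p@k['intrinsics'].T
    return q[:,:2]/q[:,2:]
def w(pose,P):
    x,y,a=pose; P=np.atleast_2d(np.asarray(P,float)); c,s=np.cos(a),np.sin(a)
    return np.c_[x+c*P[:,0]-s*P[:,1], y+s*P[:,0]+c*P[:,1], P[:,2]]
E
cat > fit.py <<'E'
from h import *
from scipy.optimize import minimize
ims={c:cv2.cvtColor(cv2.imread(f'pics/{c}1.png'),cv2.COLOR_BGR2HSV).astype(int) for c in ['scene','side']}
def hull(pts,S=4):
    m=np.zeros((384*S,512*S),np.uint8); cv2.fillConvexPoly(m,cv2.convexHull(np.round((pts+.5)*S-.5).astype(np.int32)),1)
    return cv2.resize(m.astype(np.float32),(512,384),interpolation=cv2.INTER_AREA)
box=[[x,y,z] for x in(-.095,.095) for y in (-.12,.12) for z in (0,.06)]
bar=[[x,y,.098] for x in(.03,.06) for y in(-.09,.035)]
def masks(col):
    M={}
    for c,h in ims.items():
        H,S,V=h[...,0],h[...,1],h[...,2]
        m=((H<6)|(H>172)) if col=='red' else (H>100)&(H<125)
        m=(m&(S>130)&(V>25)).astype(np.uint8)
        n,l,st,ce=cv2.connectedComponentsWithStats(m); i=1+np.argmax(st[1:,4])
        if c=='side' and col=='blue': pass
        print(col,c,st[i])
        M[c]=hull(np.argwhere(l==i)[:,::-1].astype(float))
    return M
def fit(col,x0):
    M=masks(col)
    def cost(p): return sum(np.abs(hull(proj(c,w(p,box)))-M[c]).sum() for c in M)
    b=min((minimize(cost,np.array(x0)+d,method='Nelder-Mead',options=dict(initial_simplex=np.array(x0)+d+np.vstack([np.zeros(3),np.diag([.02,.02,.1])]))) for d in ([0,0,0],[.01,-.01,-.1],[-.01,.01,.1])),key=lambda r:r.fun)
    print(col,b.x,b.fun,sum(m.sum() for m in M.values())); return b.x
k=eyes.calibration('scene')
def ray(px,z):
    d=Rq(k['orientation'])@np.linalg.inv(k['intrinsics'])@np.array([*px,1]); return k['position']+d*(z-k['position'][2])/d[2]
c0=ray((313,193),.06); print(c0)
r=fit('red',[c0[0],c0[1],0])
for c in ims:
    im=cv2.imread(f'pics/{c}1.png'); im=cv2.resize(im,None,fx=4,fy=4)
    for P in [*box,*bar,[-.02,-.03,.112]]:
        q=proj(c,w(r,[P]))[0]*4+1.5; cv2.circle(im,tuple(int(v) for v in q),4,(255,0,255),-1)
    o=proj(c,w(r,[[0,0,.05]]))[0]*4; x,y=int(o[0]),int(o[1]); cv2.imwrite(f'pics/o_{c}.png',im[y-250:y+250,x-200:x+200])
cv2.imwrite('pics/o.png',np.hstack([cv2.imread(f'pics/o_{c}.png') for c in ims]))
E
python3 fit.py; python3 - <<'E'
from h import *
s=ctrl.state(); print(Rq(s['orientation']))
E
```

```text
[0.5830562  0.19806298 0.06      ]
red scene [ 276  168   74   54 2475]
red side [ 161  187   96   72 3012]
red [ 0.57015651  0.19991342 -0.33349947] 576.25 8223.75
[[ 4.02071212e-01  3.07719933e-05  9.15608399e-01]
 [-9.15608377e-01 -2.05319638e-04  4.02071209e-01]
 [ 2.00364917e-04 -9.99999978e-01 -5.43780208e-05]]
```

View pics/o.png

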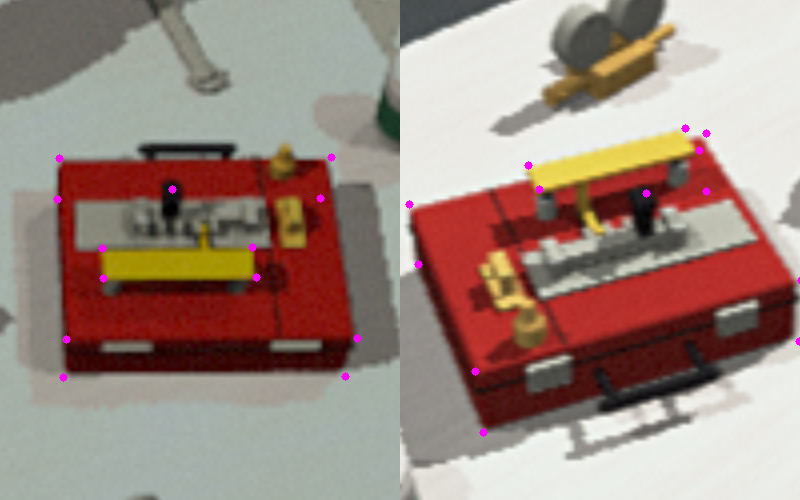

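```bash
python3 - <<'E'
from h import *
p=[.5702,.1999,-.3335]
for y in (-.065,-.05,-.004,0): print(y,w(p,[[.0125,y,0]]))
print(ctrl.finger_overhang, proj('scene',[[.39,-.2,.2]]))
E
```

```text
-0.065 [[0.56073339 0.13438944 0.        ]]
-0.05 [[0.56564367 0.14856298 0.        ]]
-0.004 [[0.58070187 0.19202849 0.        ]]
0 [[0.58201128 0.1958081  0.        ]]
0.017 [[179.47247553 154.99939686]]
```

Call:
{"api": "jog_arm", "payload": {
  "deltas": [
    [-0.2,[0.25,0.5,0],0.02],
    [-0.2,[0.5,1,0],0.04],
    [-0.2,[0.5,1,0],0.04],
    [-0.2,[0.5,1,0],0.04]
  ]
}}

```text
t: 1.0
position: [0.2819, -0.425, 0.2149]
orientation: [-0.636, 0.636, -0.309, 0.309]
ft_force: [-0.5, -0.2, -0.8]
gripper_width: 0.0512
```

Call:
{"api": "jog_arm", "payload": {
  "deltas": [
    [-0.2,[0.23,0.5,0],0.02],
    [-0.2,[0.46,0.95,0],0.04],
    [-0.2,[0.46,0.95,0],0.04],
    [-0.2,[0.46,0.95,0],0.04]
  ]
}}

```text
t: 1.4
position: [0.3283, -0.3305, 0.2152]
orientation: [-0.669, 0.67, -0.226, 0.227]
ft_force: [0.3, -0.9, 0.3]
gripper_width: 0.0513
```

Call:
{"api": "jog_arm", "payload": {
  "deltas": [
    [-0.2,[0.23,0.5,0],0.02],
    [-0.2,[0.46,0.95,0],0.04],
    [-0.2,[0.46,0.95,0],0.04],
    [-0.2,[0.46,0.95,0],0.04]
  ]
}}

```text
t: 1.8
position: [0.3748, -0.2366, 0.2154]
orientation: [-0.692, 0.694, -0.141, 0.142]
ft_force: [0.0, -0.5, -0.0]
gripper_width: 0.0512
```

Call:
{"api": "jog_arm", "payload": {
  "deltas": [
    [-0.2,[0.23,0.5,0],0.01],
    [-0.2,[0.46,0.95,0],0.01],
    [-0.2,[0.46,0.95,0],0.01],
    [-0.2,[0.46,0.95,0],0.01]
  ]
}}

```text
t: 2.2
position: [0.4213, -0.143, 0.2153]
orientation: [-0.695, 0.698, -0.119, 0.12]
ft_force: [-0.2, 0.3, -0.1]
gripper_width: 0.0512
```

Call:
{"api": "jog_arm", "payload": {
  "deltas": [
    [-0.2,[0.23,0.5,0],0],
    [-0.2,[0.46,0.95,0],0],
    [-0.2,[0.46,0.95,0],0],
    [-0.2,[0.46,0.95,0],0]
  ]
}}

```text
t: 2.6
position: [0.4677, -0.0496, 0.2152]
orientation: [-0.695, 0.699, -0.119, 0.12]
ft_force: [-0.3, 0.3, -0.2]
gripper_width: 0.051
```

Call:
{"api": "jog_arm", "payload": {
  "deltas": [
    [-0.2,[0.23,0.5,0],0],
    [-0.2,[0.46,0.95,0],0],
    [-0.2,[0.46,0.95,0],0],
    [-0.2,[0.46,0.95,0],0]
  ]
}}

```text
t: 3.0
position: [0.514, 0.0436, 0.2149]
orientation: [-0.694, 0.699, -0.12, 0.121]
ft_force: [0.3, -1.3, -0.9]
gripper_width: 0.0512
```

Call:
{"api": "jog_arm", "payload": {
  "deltas": [
    [-0.2,[0.23,0.5,0],0],
    [-0.2,[0.47,0.91,-0.2],0],
    [-0.2,[0.47,0.91,-0.5],0],
    [-0.2,[0.47,0.91,-0.5],0],
    [-0.2,[0.47,0.91,-0.5],0]
  ]
}}

```text
t: 3.5
position: [0.5598, 0.1319, 0.1647]
orientation: [-0.694, 0.7, -0.122, 0.121]
ft_force: [-0.5, 0.2, -0.8]
gripper_width: 0.0514
```

```bash
cat >> h.py <<'E'
def wproj(P,s):
    k=eyes.calibration('wrist'); T=k['tool_from_camera']; K=k['intrinsics']
    t=(np.atleast_2d(P)-s['position'])@Rq(s['orientation']); c=(t-T[:3,3])@T[:3,:3]
    r=np.linalg.norm(c[:,:2],axis=1); th=np.arctan2(r,c[:,2])
    return K[:2,2]+K[0,0]*(th/r)[:,None]*c[:,:2]
E
python3 - <<'E'
from h import *
p=[.5702,.1999,-.3335]
s=ctrl.state(); im=snap('wrist','w1.png')[...,::-1].copy(); im=cv2.resize(im,None,fx=1.5,fy=1.5)
pts=[[x,y,.098] for x in(.03,.06) for y in(-.09,.035)]+[[-.02+a,-.03+b,.112] for a in(-.011,.011) for b in (-.008,.008)]
for q in wproj(w(p,pts),s): cv2.circle(im,tuple(int(v*1.5) for v in q),3,(255,0,255),-1)
for sx in (-.0325,.0325):
    P=s['position']+Rq(s['orientation'])@[sx,.017,0]; q=wproj(P,s)[0]; cv2.circle(im,tuple(int(v*1.5) for v in q),3,(0,255,0),-1)
cv2.imwrite('pics/w1o.png',im)
E
```

```text
(no output)
```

View pics/w1o.png

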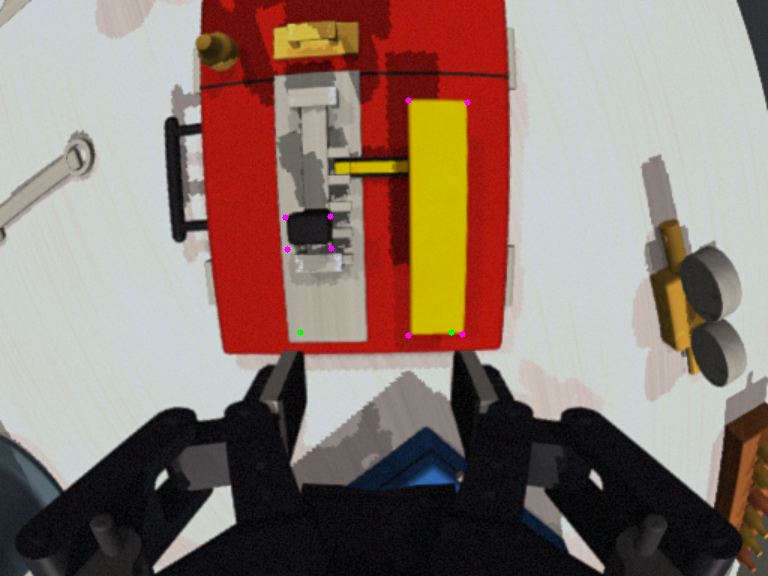

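```bash
python3 - <<'E'
from h import *
s=ctrl.state()
for t in (.005,.009,.013,.017):
  for z in (-.011,.011):
    print(t,z,(wproj([s['position']+Rq(s['orientation'])@[x,t,z] for x in (-.0375,-.0256,.0256,.0375)],s)*1.5).round().tolist())
im=cv2.imread('pics/w1.png')[215:300,130:370]; cv2.imwrite('pics/w1c.png',cv2.resize(im,None,fx=3.3,fy=3.3,interpolation=cv2.INTER_CUBIC))
E
```

```text
0.005 -0.011 [[286.0, 367.0], [314.0, 367.0], [437.0, 368.0], [466.0, 367.0]]
0.005 0.011 [[282.0, 317.0], [311.0, 318.0], [440.0, 318.0], [469.0, 317.0]]
0.009 -0.011 [[288.0, 363.0], [315.0, 363.0], [436.0, 363.0], [464.0, 363.0]]
0.009 0.011 [[284.0, 314.0], [313.0, 314.0], [439.0, 314.0], [467.0, 314.0]]
0.013 -0.011 [[289.0, 359.0], [316.0, 359.0], [435.0, 359.0], [462.0, 359.0]]
0.013 0.011 [[286.0, 311.0], [314.0, 311.0], [438.0, 311.0], [466.0, 311.0]]
0.017 -0.011 [[291.0, 355.0], [318.0, 356.0], [434.0, 356.0], [461.0, 355.0]]
0.017 0.011 [[288.0, 308.0], [315.0, 308.0], [436.0, 308.0], [464.0, 308.0]]
```

View pics/w1c.png

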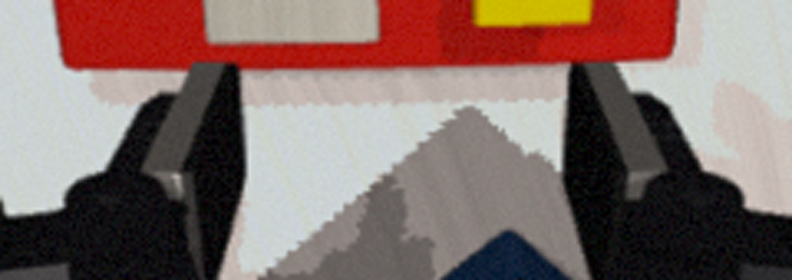

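```bash
python3 - <<'E'
from h import *
s=ctrl.state(); o=[]
for c in ('side','scene'):
    im=cv2.resize(snap(c,c+'2.png')[...,::-1],None,fx=5,fy=5,interpolation=cv2.INTER_CUBIC)
    for t,col in ((.017,(0,255,0)),(0,(255,0,255)),(-.025,(255,255,0))):
        for q in proj(c,[s['position']+Rq(s['orientation'])@[x,t,0] for x in (-.0256,.0256)]): cv2.circle(im,tuple(int(v*5+2) for v in q),3,col,-1)
    q=proj(c,[s['position']])[0]*5; x,y=int(q[0]),int(q[1]); o.append(im[y-250:y+250,x-200:x+200])
cv2.imwrite('pics/v5.png',np.hstack(o))
E
```

```text
(no output)
```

View pics/v5.png

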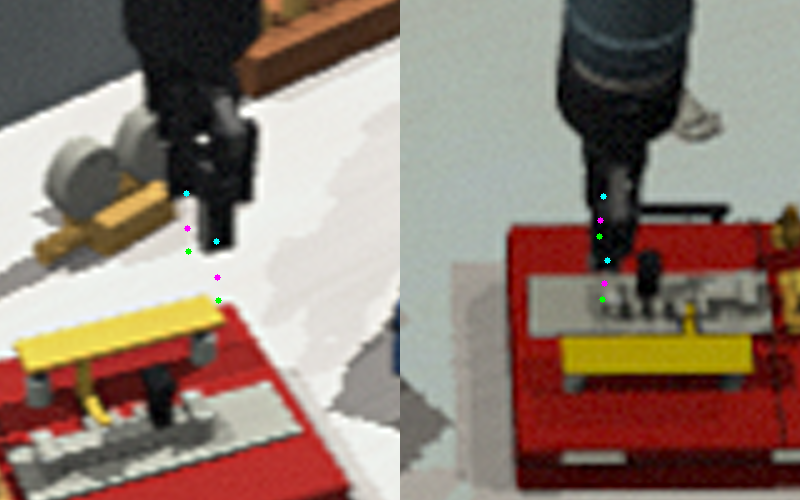

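Call:
{"api": "jog_arm", "payload": {
  "deltas": [
    [-0.2,[0.01,0.02,-0.35],0],
    [-0.2,[0.01,0.02,-0.7],0],
    [-0.2,[0.01,0.02,-0.7],0],
    [-0.2,[0.01,0.02,-0.7],0]
  ]
}}

```text
t: 4.05
position: [0.5626, 0.1342, 0.0981]
orientation: [-0.694, 0.699, -0.12, 0.123]
ft_force: [-0.1, 0.3, 0.1]
gripper_width: 0.0515
```

```bash
python3 - <<'E'
from h import *
s=ctrl.state(); print(s['position'],s['ft_force'],s['t'])
im=snap('wrist','w3.png')[...,::-1]; b=snap('side','s3.png')[...,::-1]
a=cv2.resize(im[60:310,110:376],(400,376)); q=proj('side',[s['position']])[0]; x,y=int(q[0]),int(q[1])
b=cv2.resize(b[y-60:y+40,x-53:x+53],(400,376),interpolation=cv2.INTER_CUBIC)
cv2.imwrite('pics/v6.png',np.hstack([a,b]))
E
```

```text
[0.56260204 0.13424729 0.0980519 ] [-0.09263337  0.25802397  0.13131368] 4.05
```

View pics/v6.png

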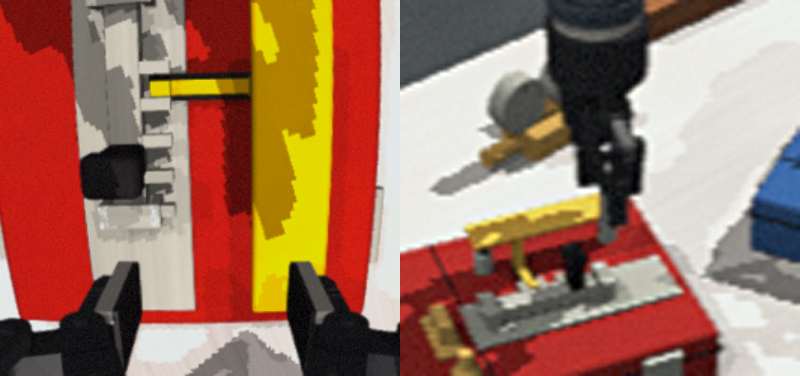

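Call:
{"api": "jog_arm", "payload": {
  "deltas": [
    [-0.3,[-0.01,0,-0.1],0],
    [-0.3,[-0.01,0,-0.2],0],
    [-0.3,[-0.01,0,-0.2],0],
    [-0.3,[-0.01,0,-0.2],0]
  ]
}}

```text
t: 4.55
position: [0.5629, 0.1347, 0.079]
orientation: [-0.695, 0.699, -0.119, 0.123]
ft_force: [-0.0, -0.8, 0.2]
gripper_width: 0.0554
```

Call:
{"api": "jog_arm", "payload": {
  "deltas": [
    [-0.3,[0,0,-0.05],0],
    [-0.3,[0,0,-0.05],0],
    [-0.3,[0,0,-0.05],0]
  ]
}}

```text
t: 4.85
position: [0.5637, 0.1349, 0.0746]
orientation: [-0.695, 0.698, -0.119, 0.124]
ft_force: [0.6, -0.6, 2.9]
gripper_width: 0.0555
```

Call:
{"api": "jog_arm", "payload": {
  "deltas": [
    [-0.3,[0,0,-0.05],0],
    [-0.3,[0,0,-0.05],0],
    [-0.3,[0,0,-0.05],0]
  ]
}}

```text
t: 5.15
position: [0.5638, 0.1349, 0.0698]
orientation: [-0.695, 0.698, -0.118, 0.124]
ft_force: [-1.2, -0.4, 5.1]
gripper_width: 0.0556
```

Call:
{"api": "jog_arm", "payload": {
  "deltas": [
    [-0.3,[-0.01,0,-0.05],0],
    [-0.3,[-0.01,0,-0.05],0],
    [-0.3,[-0.01,0,-0.05],0]
  ]
}}

```text
t: 5.45
position: [0.5639, 0.1349, 0.0657]
orientation: [-0.695, 0.698, -0.118, 0.125]
ft_force: [-0.4, 0.2, 6.5]
gripper_width: 0.0558
```

```bash
python3 - <<'E'
from h import *
for i in range(4):
    b=snap('side',f's{4+i}.png'); s=ctrl.state(); print(s['position'],s['ft_force'],s['t'])
im=snap('wrist','w4.png')[...,::-1]; b=b[...,::-1]
a=cv2.resize(im[60:310,110:376],(400,376)); q=proj('side',[s['position']])[0]; x,y=int(q[0]),int(q[1])
b=cv2.resize(b[y-60:y+40,x-53:x+53],(400,376),interpolation=cv2.INTER_CUBIC)
cv2.imwrite('pics/v7.png',np.hstack([a,b]))
E
```

```text
[0.56388699 0.13484464 0.06575316] [-0.49994867  0.35491713  7.56662515] 5.5
[0.56387619 0.13484772 0.06576261] [-0.92261693 -1.34051928  7.78616166] 5.55
[0.56389207 0.13484892 0.06577378] [-0.86919989  0.10024984  6.97553943] 5.6
[0.56388648 0.13482749 0.0657866 ] [-0.08142146 -1.06772251  7.80788515] 5.65
```

View pics/v7.png

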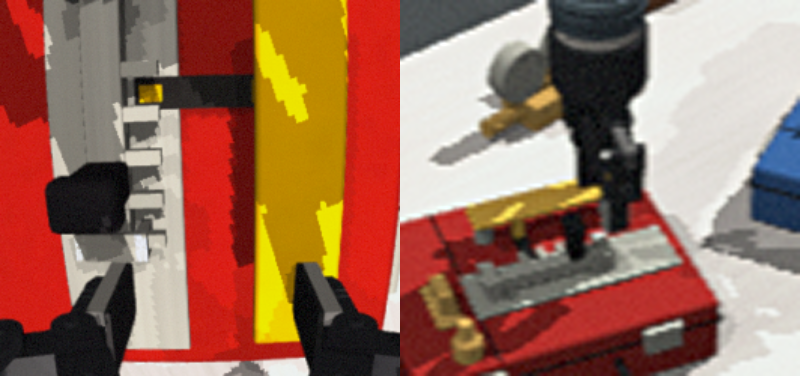

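Call:
{"api": "jog_arm", "payload": {
  "deltas": [
    [-0.3,[0,0.04,-0.02],0],
    [-0.3,[0,0.08,-0.02],0],
    [-0.3,[0,0.12,-0.02],0],
    [-0.3,[0,0.12,-0.02],0],
    [-0.3,[0,0.12,-0.02],0]
  ]
}}

```text
t: 6.2
position: [0.5652, 0.1457, 0.0648]
orientation: [-0.694, 0.699, -0.117, 0.126]
ft_force: [-0.7, -2.7, 7.8]
gripper_width: 0.0557
```

Call:
{"api": "jog_arm", "payload": {
  "deltas": [
    [-0.3,[0.01,0.05,-0.02],0],
    [-0.3,[0.03,0.1,-0.02],0],
    [-0.3,[0.045,0.15,-0.02],0],
    [-0.3,[0.06,0.2,-0.02],0],
    [-0.3,[0.06,0.2,-0.02],0],
    [-0.3,[0.06,0.2,-0.02],0]
  ]
}}

```text
t: 6.8
position: [0.572, 0.163, 0.0643]
orientation: [-0.692, 0.701, -0.116, 0.128]
ft_force: [-2.9, -8.8, 12.1]
gripper_width: 0.0554
```

```bash
python3 - <<'E'
from h import *
b=snap('side','s9.png'); im=snap('wrist','w9.png')[...,::-1]; b=b[...,::-1]; s=ctrl.state(); print(s['position'],s['ft_force'],s['ft_torque'],s['t'])
a=cv2.resize(im[60:310,110:376],(400,376)); q=proj('side',[s['position']])[0]; x,y=int(q[0]),int(q[1])
b=cv2.resize(b[y-60:y+40,x-53:x+53],(400,376),interpolation=cv2.INTER_CUBIC)
cv2.imwrite('pics/v9.png',np.hstack([a,b]))
E
```

```text
[0.57202204 0.16292974 0.06433318] [-2.31397467 -7.64840946 11.55419956] [-1.59013437  0.16070151 -0.26017666] 6.9
```

View pics/v9.png

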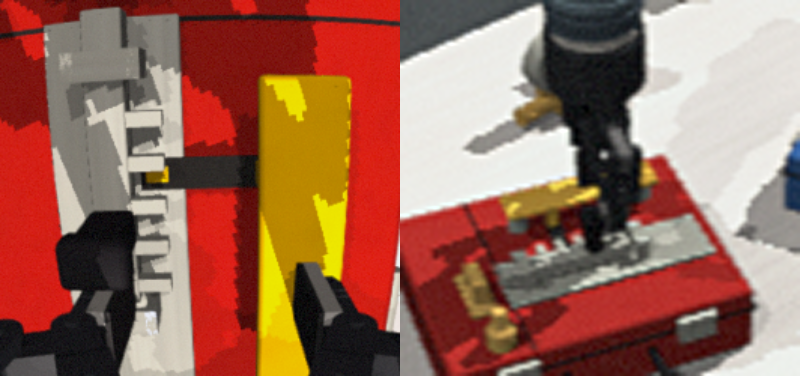

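Call:
{"api": "jog_arm", "payload": {
  "deltas": [
    [-0.3,[0.01,0.05,-0.005],0],
    [-0.3,[0.03,0.1,-0.005],0],
    [-0.3,[0.045,0.15,-0.005],0],
    [-0.3,[0.06,0.2,-0.005],0],
    [-0.3,[0.06,0.2,-0.005],0]
  ]
}}

```text
t: 7.4
position: [0.5784, 0.1815, 0.0645]
orientation: [-0.691, 0.702, -0.116, 0.129]
ft_force: [-1.7, -4.7, 7.5]
gripper_width: 0.0555
```

Call:
{"api": "jog_arm", "payload": {
  "deltas": [
    [-0.3,[0.01,0.05,-0.012],0],
    [-0.3,[0.03,0.1,-0.012],0],
    [-0.3,[0.04,0.14,-0.012],0],
    [-0.3,[0.04,0.14,-0.012],0],
    [-0.3,[0.04,0.14,-0.012],0]
  ]
}}

```text
t: 7.9
position: [0.5823, 0.1919, 0.0643]
orientation: [-0.688, 0.704, -0.116, 0.13]
ft_force: [-2.9, -10.7, 11.7]
gripper_width: 0.0552
```

```bash
python3 - <<'E'
from h import *
b=snap('side','s10.png'); im=snap('wrist','w10.png')[...,::-1]; b=b[...,::-1]; s=ctrl.state(); print(s['position'],s['ft_force'],s['ft_torque'],s['t'])
a=cv2.resize(im[60:310,110:376],(400,376)); q=proj('side',[s['position']])[0]; x,y=int(q[0]),int(q[1])
b=cv2.resize(b[y-60:y+40,x-53:x+53],(400,376),interpolation=cv2.INTER_CUBIC)
cv2.imwrite('pics/v10.png',np.hstack([a,b]))
E
```

```text
[0.58226551 0.19184115 0.06428449] [-3.29221649 -9.11196346 11.21064929] [-1.85521381  0.3611803   0.02509903] 8.0
```

View pics/v10.png

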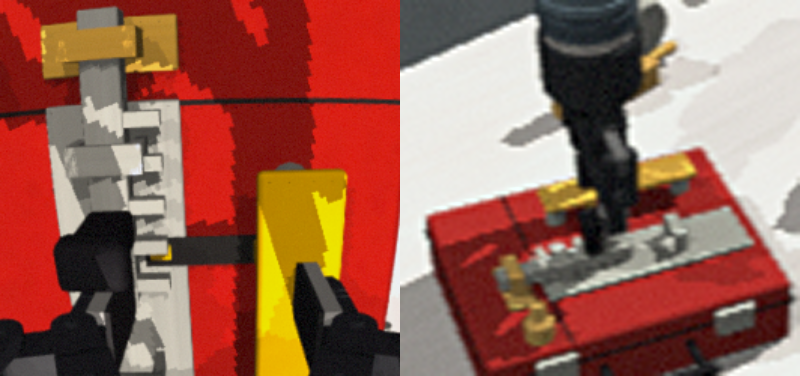

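```bash
python3 - <<'E'
from h import *
p=[.5702,.1999,-.3335]; s=ctrl.state()
im=cv2.imread('pics/w10.png'); sc=5; im=cv2.resize(im,None,fx=sc,fy=sc,interpolation=cv2.INTER_CUBIC)
for b,col in ((.045,(0,255,0)),(.040,(255,0,255))):
    for q in wproj(w(p,[[-.02+i,-.03+b+j,.112] for i in(-.011,.011) for j in(-.008,.008)]),s): cv2.circle(im,tuple(int(v*sc+2) for v in q),4,col,-1)
for q in wproj(w(p,[[.03,.035,.0875],[.06,.035,.0875]]),s): cv2.circle(im,tuple(int(v*sc+2) for v in q),4,(255,255,0),-1)
cv2.imwrite('pics/v11.png',im[160*sc:270*sc,130*sc:360*sc][:600,:][:, :800]); cv2.imwrite('pics/v11.png',cv2.resize(im[150*sc:270*sc,135*sc:355*sc],(800,436)))
E
```

```text
(no output)
```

View pics/v11.png

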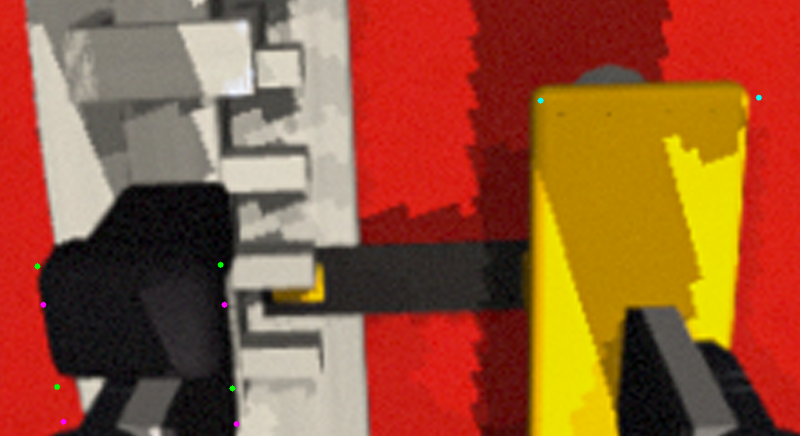

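Call:
{"api": "jog_arm", "payload": {
  "deltas": [
    [-0.3,[0.01,0.03,-0.012],0],
    [-0.3,[0.015,0.05,-0.012],0],
    [-0.3,[0.015,0.05,-0.012],0],
    [-0.3,[0.015,0.05,-0.012],0]
  ]
}}

```text
t: 8.4
position: [0.5823, 0.1916, 0.0643]
orientation: [-0.684, 0.708, -0.117, 0.131]
ft_force: [-7.7, -16.0, 16.1]
gripper_width: 0.0556
```

Call:
{"api": "jog_arm", "payload": {
  "deltas": [
    [-0.3,[-0.01,-0.02,0],0],
    [-0.3,[-0.02,-0.06,0],0],
    [-0.3,[-0.02,-0.06,0.1],0],
    [-0.3,[-0.02,-0.06,0.3],0],
    [-0.3,[-0.02,-0.06,0.6],0],
    [-0.3,[-0.02,-0.06,1],0],
    [-0.3,[-0.02,-0.06,1],0],
    [-0.3,[-0.02,-0.06,1],0]
  ]
}}

```text
t: 9.2
position: [0.5806, 0.1856, 0.1651]
orientation: [-0.684, 0.708, -0.116, 0.131]
ft_force: [-1.0, 0.2, -0.9]
gripper_width: 0.0552
```

```bash
python3 - <<'E'
from h import *
p=[.5702,.1999,-.3335]; s=ctrl.state(); print(s['position'],s['ft_force'])
im=snap('wrist','w12.png')[...,::-1]; sc=4; im=cv2.resize(im,None,fx=sc,fy=sc,interpolation=cv2.INTER_CUBIC)
for b,col in ((.045,(0,255,0)),(.040,(255,0,255))):
    for q in wproj(w(p,[[-.02+i,-.03+b+j,.112] for i in(-.011,.011) for j in(-.008,.008)]),s): cv2.circle(im,tuple(int(v*sc+2) for v in q),3,col,-1)
for q in wproj(w(p,[[x,y,.098] for x in(.03,.06) for y in(-.09,.035)]),s): cv2.circle(im,tuple(int(v*sc+2) for v in q),3,(255,0,255),-1)
cv2.imwrite('pics/v12.png',im[120*sc:265*sc,150*sc:345*sc])
E
```

```text
[0.58061307 0.18560898 0.16510147] [-1.00448149  0.17729656 -0.91548358]
```

View pics/v12.png

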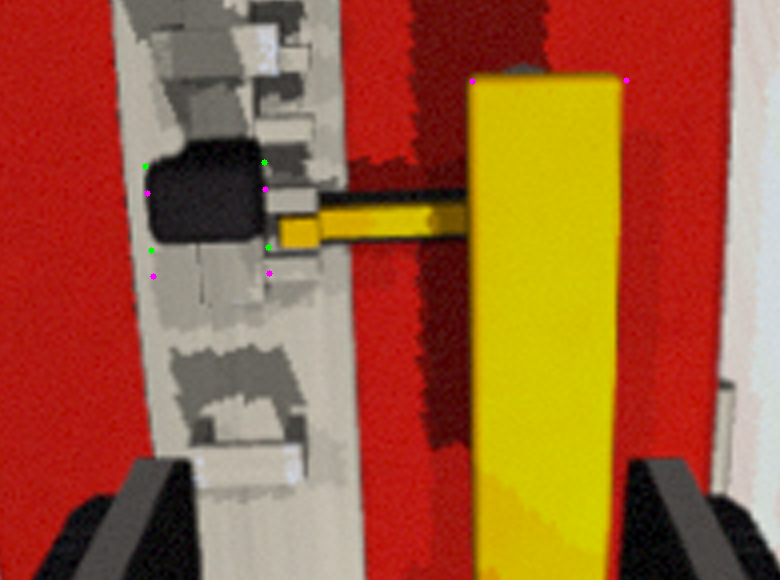

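```bash
python3 -c "
from h import *
print(ctrl.finish_job())"
```

```text
the job is handed in; nothing more can be done
None
```

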